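Start up the warming plate in the right order

TASK

Start up the food warming plate with your fingertips, in this order: rock the red main switch fully on by pushing down its raised end with the white bar, then rock the blue fan switch fully on in the same way, then press the green start button all the way in for a moment and let it come back out. Leave the yellow lamp switch off, and pick nothing up: the beakers on the plate and the things on the worktop stay where they are.

Things in the scene. Friction and masses are not known exactly. Their poses are not given: they have to be found in the camera images.
- warming_plate: Grey warming plate, 250 deep (its x) by 290 wide (its y) mm, fixed; origin under its centre on the worktop, -x side to the robot. Front 100 mm: control panel, top 55 mm high; behind: steel plate 35 mm high with 5 mm lip. Four controls in a row on black mounts 72 x 46 x 4 mm on the panel, at x = -75 and y = -96, -32, 32, 96 mm in varying order; rockers are 30 wide, 52 long (along x).
- red_press (a point): Point on the near half of the red rocker, on its top face, 17 mm from the pivot, in the middle of its 30 mm width; the face is 26 mm long from the pivot to the near end. It lies 71 mm above the worktop while off and goes down to 65 mm when fully on. The pivot lies 65 mm above the worktop.
- red_switch (a joint): The red rocker switch (main power). Joint value in rad: 0 = off (near end, the one with the white bar, stands up), 0.36 = fully on (near end pushed down flat, far end standing up). It needs about 3 to 5 N on the near end, has no spring and stays where it is left; from about 0.3 it counts as fully on.
- blue_press (a point): Point on the near half of the blue rocker, on its top face, 17 mm from the pivot, in the middle of its 30 mm width; the face is 26 mm long from the pivot to the near end. It lies 71 mm above the worktop while off and goes down to 65 mm when fully on. The pivot lies 65 mm above the worktop.
- blue_switch (a joint): The blue rocker switch (fan). Joint value in rad: 0 = off (near end, the one with the white bar, stands up), 0.36 = fully on (near end pushed down flat, far end standing up). It needs about 3 to 5 N on the near end, has no spring and stays where it is left; from about 0.3 it counts as fully on.
- yellow_press (a point): Point on the near half of the yellow rocker, on its top face, 17 mm from the pivot, in the middle of its 30 mm width; the face is 26 mm long from the pivot to the near end. It lies 71 mm above the worktop while off and goes down to 65 mm when fully on. The pivot lies 65 mm above the worktop.
- yellow_switch (a joint): The yellow rocker switch (lamp; stays off). Joint value in rad: 0 = off (near end, the one with the white bar, stands up), 0.36 = fully on (near end pushed down flat, far end standing up). It needs about 3 to 5 N on the near end, has no spring and stays where it is left; from about 0.3 it counts as fully on.
- green_press (a point): Centre of the top of the round green start button, diameter 32 mm, 73 mm above the worktop when out; it moves straight down 6 mm, into a steel ring 42 mm across whose top is 63 mm above the worktop.
- green_button (a joint): Travel of the green button in m: 0 = out, 0.006 = all the way in. A spring brings it back; 2 N starts it moving and 4.4 N holds it all the way in.
- beaker_large: Open steel beaker, diameter 64 mm, 77 mm high, loose, standing on the steel plate; origin at the centre of its underside.
- beaker_small: Open steel beaker, diameter 52 mm, 62 mm high, loose, standing on the steel plate; origin at the centre of its underside.
- tape_roll: Beige roll of label tape, diameter 76 mm, 33 mm high, lying loose left of the warming plate; origin at the centre of its underside.
- white_jar: White jar, diameter 53 mm, 64 mm high, loose, behind on the left; origin at the centre of its underside.
- kitchen_timer: Round red and white clockwork timer, diameter 67 mm, 51 mm high, loose, right of the warming plate; origin at the centre of its underside.
- spoon: Steel table spoon, 191 x 40 x 13 mm, lying loose right of the warming plate; origin under its centre.
Things that resemble listed ones, but are neither listed nor needed, are in the scene too. What is shaped like the beaker_small but turquoise is not meant.

How it is judged:
On the way, in this order (a step that is already met when the one before it is completed fails the run):
1. the red main switch is rocked fully on (value of joint red_switch above 0.28 rad), for 0.1 s.
2. then the blue fan switch is rocked fully on (value of joint each of red_switch, blue_switch above 0.28 rad), for 0.1 s.
3. then the green start button is pressed all the way in, with both switches on (all of step 2 and value of joint green_button above 0.0048 m), for 0.1 s.
At the end, for the whole second after the job is handed in: Red and blue switches on (over 0.28 rad of 0.36), yellow switch off (under 0.12 rad), green button back out (under 1.5 mm in), both beakers upright within 0.15 rad, and no loose thing more than 15 mm from where it started (all of step 2 and value of joint yellow_switch below 0.12 rad and value of joint green_button below 0.0015 m and distance of each of beaker_large, beaker_small, tape_roll, white_jar, kitchen_timer, spoon from where it was at the start of the episode below 0.015 m and angle between each of beaker_large, beaker_small's own z axis and vertical below 0.15 rad); the robot touches nothing.
It fails at once if the blue switch is worked while the red one is not on (value of joint blue_switch above 0.15 rad and value of joint red_switch below 0.25 rad).
It fails at once if the green button is pressed while the red or blue switch is not on (value of joint green_button above 0.003 m and value of joint any of red_switch, blue_switch below 0.25 rad).
It fails at once if the yellow switch is rocked over (value of joint yellow_switch above 0.18 rad).
It fails at once if a loose thing is lifted, carried or pushed away (distance of any of beaker_large, beaker_small, tape_roll, white_jar, kitchen_timer, spoon from where it was at the start of the episode above 0.03 m).
It also fails if it takes over 42 s, if anything falls off the work surface, if the arm or the gripper's body presses on something with over 40 N, if the wrist force passes 120 N, or if a joint passes its speed limit or range.

ROBOT

A 6-joint arm with a two-finger parallel gripper is mounted at the origin on a cart in front of the work surface, level with it; the furniture and walls round the work are solid. World frame = base frame: x ahead of the robot, y to its left, z up, the work surface at z = 0. Lengths are in m, angles in rad, forces in N, time in s.
With the tool pointing down it reaches from about 0.375 to 0.9 m from the base axis. Payload 3.1 kg.
Tool frame: the origin (TCP) lies at the very end of the fingers, on their centre line; the grasp point (between the pads) lies 19 mm behind it; z points along the fingers, y is the line along which they close (so a half turn about z gives the same grasp; the last joint's range is limited). The gripper opens to 87 mm and grips with 3 to 60 N. Pads are 19 mm wide; open, the fingers measure 117 mm over their backs; the gripper's body (75 mm by 190 mm) begins 51 mm behind the grasp point.
Start: joints at [-1.304, 0.527, 1.433, -0, 1.181, -0.178], TCP at [0.269, -0.564, 0.198] pointing down, gripper open.
Joint ranges: [-3.08, 3.08], [-0.75, 2.2], [0.22, 2.44], [-1.43, 4.57], [0, 2.65], [-2.85, 2.85]. Speed limits (rad/s): [2.79, 2.79, 3.14, 3.14, 3.14, 3.14].

INTERFACE

Orientations are given as a rotation vector (axis times angle).
In Python, from rig import manip gives the robot as it stands. Calls block until the motion is done:
- manip.move_to(position, orientation): joint-space move of the TCP to a pose.
- manip.movel(position, ori=None, speed=0.15, threshold=None): straight line of the TCP; ori=None keeps the orientation; speed is the mean speed in m/s. With threshold (N) it stops when the force on the tool has changed by that much, and returns True; else False.
- manip.goto_joints(angles): joint-space move.
- manip.gripper_to(opening): finger opening in m; the grip force is fixed at half the most; returns when the fingers have stopped.
- manip.wait(seconds).
- manip.ik(position, orientation): joint angles nearest the present ones, or None.
- manip.camera(name): name is "scene" or "top"; returns a dict with "image" (384x512x3 uint8, blue, green, red), "fov_y" (degrees; the focal length in pixels is half the picture's height over the tangent of half this angle, whatever the lens; pixels are square), "cx", "cy" (the principal point, pixels), "T" (4x4, takes a point from camera to world coordinates). Camera axes: x right, y up, looking along -z (the intrinsics and any distortion apply to the point x, -y, -z); pixel columns grow to the right and rows downward; lengths in m; the calibration is good to about 2 mm. A picture is of the moment at which its call begins. There is no depth.
A pose or a line that the arm cannot do raises manip.IKError and nothing moves.
- manip.job_done(): hands the job in; it is judged then, once.
Trained networks look in the newest picture that a camera, given by its name, has taken for a name from the list of things; names that differ only in an ending like _2 or _b are one class to them, and where a whole thing is asked for, a point or a joint stands for the part that bears it (a point fixed in the world has none). Each returns a list of dicts, best first, with "score" (0 to 1); they miss things now and then, are a little off and sometimes report something else, mostly with a low value. They report only what shows in the picture. A call takes as long as a camera call. They do not tell look-alikes from the thing itself.
- manip.masks_of(camera, label): "pixels" (384x512 bool, what is visible of it) and "extent" ([centre column, centre row, width, height] in pixels, round what is visible of it).
- manip.tip_of(camera, label): "location" ([column, row] in pixels: a listed point, or the origin of a listed thing).
Readings, each from a call of its own:
- manip.get_clock(): time.
- manip.get_q(): joint angles.
- manip.get_qd(): joint speeds.
- manip.get_tau(): joint torques, N m.
- manip.get_position(): TCP position.
- manip.get_tool_rot(): TCP orientation.
- manip.get_ft_force(): force on the tool from outside, world axes, zero at the start.
- manip.get_wrist_torque(): the same for the moment, N m.
- manip.get_width(): finger opening in m.
- manip.get_finger_force(): force on a finger pad.
Only numpy, scipy, OpenCV 4.12 (cv2) and the standard library are available. Lean on these libraries where they do the work, as an engineer would, in place of code of your own. Each camera call takes 0.05 s, during which the arm holds its last target. There are 200 camera calls.

## Working session

There is one attempt and no reset: what is moved stays moved. The work goes in short steps, each a Python script; the robot and the scene stay as the last script left them, time stands still between calls to the robot, and variables do not carry over. Pictures are saved under pics/ and viewed, at most 10 in all, crops included, and the job is handed in when it is done.

```bash
mkdir -p pics; python3 - <<'E'
from rig import manip
import cv2, numpy as np
for c in ("top","scene"):
    d=manip.camera(c); cv2.imwrite(f"pics/{c}0.png",d["image"])
    print(c,{k:(v if k!="T" else np.round(v,4).tolist()) for k,v in d.items() if k!="image"})
    for l in ("red_press","blue_press","yellow_press","green_press","warming_plate"):
        print(l,[(np.round(t["location"],1).tolist(),round(t["score"],2)) for t in manip.tip_of(c,l)][:3])
print(manip.get_clock(),manip.get_tool_rot())
E
```

```text
top {'fov_y': 57.92541986237483, 'cx': 258.1030101298997, 'cy': 191.47694256764737, 'T': [[-0.0112, 0.9839, -0.1781, 0.3936], [-0.9992, -0.0043, 0.0391, 0.0481], [0.0377, 0.1784, 0.9832, 1.025], [0.0, 0.0, 0.0, 1.0]]}
red_press [([263.2, 225.6], 0.64)]
blue_press []
yellow_press [([367.1, 215.0], 0.67), ([217.2, 218.9], 0.56)]
green_press [([196.4, 205.2], 0.57)]
warming_plate [([234.8, 192.9], 0.72)]
scene {'fov_y': 43.25075921829665, 'cx': 257.4575654638396, 'cy': 196.0846202975998, 'T': [[0.636, -0.3911, 0.6652, 1.6673], [0.7715, 0.307, -0.5572, -0.8794], [0.0137, 0.8676, 0.497, 0.9032], [0.0, 0.0, 0.0, 1.0]]}
red_press [([227.2, 192.0], 0.46)]
blue_press [([250.4, 189.2], 0.6)]
yellow_press [([261.7, 188.1], 0.46)]
green_press [([280.9, 178.2], 0.55)]
warming_plate [([265.4, 215.5], 0.66)]
0.6 [-3.06418875e+00 -6.92880142e-01 -1.82195039e-05]
```

View pics/top0.png

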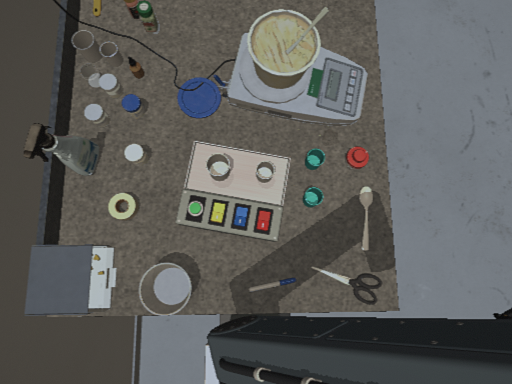

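View pics/scene0.png

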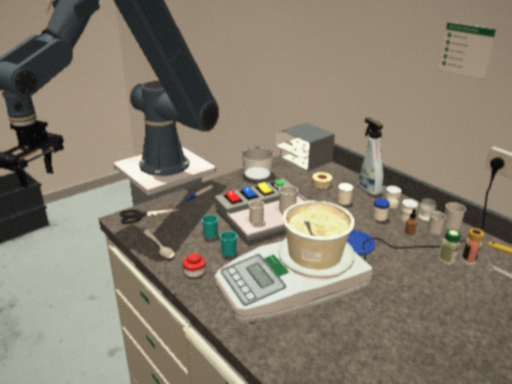

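The row from left (+y) to right is green (196,208), yellow (218,212), blue (241,216) and red (263,220). Next I'll zoom in to fit the plate pose.

```bash
cat > fit.py <<'E'
import cv2, numpy as np
from rig import manip
from scipy.optimize import least_squares
def proj(d,P):
    R,t=d["T"][:3,:3],d["T"][:3,3]
    c=(np.atleast_2d(P)-t)@R; f=192/np.tan(np.radians(d["fov_y"]/2))
    return np.c_[d["cx"]+f*c[:,0]/-c[:,2], d["cy"]-f*c[:,1]/-c[:,2]]
def world(p,L):
    x,y,a=p; L=np.atleast_2d(L)
    return np.c_[x+L[:,0]*np.cos(a)-L[:,1]*np.sin(a), y+L[:,0]*np.sin(a)+L[:,1]*np.cos(a), L[:,2]]
def blob(img,lo,hi,box):
    h=cv2.cvtColor(img,cv2.COLOR_BGR2HSV); m=cv2.inRange(h,lo,hi); k=np.zeros_like(m)
    x0,y0,x1,y1=box; k[y0:y1,x0:x1]=m[y0:y1,x0:x1]
    n,l,s,c=cv2.connectedComponentsWithStats(k); return c[1+np.argmax(s[1:,4])], l==1+np.argmax(s[1:,4])
HSV=dict(green=((45,110,60),(80,255,255)),yellow=((22,110,90),(35,255,255)),blue=((100,110,60),(125,255,255)),red=((0,150,80),(8,255,255)))
Y=dict(green=.096,yellow=.032,blue=-.032,red=-.096)
E
python3 - <<'E'
from fit import *
d=manip.camera("top")
im=d["image"]; box=(180,185,285,240); uv=[];L=[]
for c in HSV:
    ce,m=blob(im,*HSV[c],box); ys,xs=np.where(m); print(c,ce,m.sum(),xs.min(),xs.max(),ys.min(),ys.max())
    uv.append(ce); L.append([-.075,Y[c],.072 if c=="green" else .067])
uv=np.array(uv)
r=least_squares(lambda p:(proj(d,world(p,L))-uv).ravel(),[.5,.05,-.1]); print(r.x,r.fun.round(2))
p=r.x
crop=cv2.resize(im[130:250,170:300],None,fx=5,fy=5,interpolation=cv2.INTER_CUBIC)
def dr(Q,col):
    q=(proj(d,world(p,Q))-[170,130]+.5)*5
    cv2.polylines(crop,[q.round().astype(int)],True,col,1)
dr([[-.125,-.145,.055],[-.125,.145,.055],[-.025,.145,.055],[-.025,-.145,.055]],(255,0,255))
dr([[-.025,-.145,.04],[-.025,.145,.04],[.125,.145,.04],[.125,-.145,.04]],(255,255,0))
for y in Y.values(): dr([[-.101,y-.015,.067],[-.101,y+.015,.067],[-.049,y+.015,.067],[-.049,y-.015,.067]],(0,0,0))
cv2.imwrite("pics/fit.png",crop)
E
```

```text
green [194.80232558 207.59302326] 86 190 200 203 212
yellow [217.5915493  212.00469484] 213 210 225 202 222
blue [240.41395349 215.75348837] 215 234 247 206 226
red [263.19902913 219.87378641] 206 257 270 211 230
[ 0.57829345  0.07749663 -0.1814429 ] [-0.19  0.03  0.09 -0.14  0.06  0.11  0.04 -0.01]
```

View pics/fit.png

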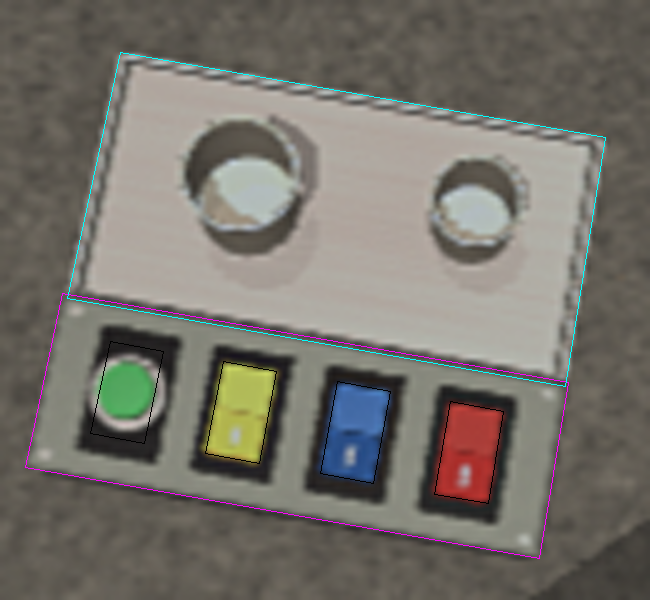

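The fitted outline matches the panel, plate and rockers to within about a pixel. I'll do red first.

```bash
cat >> fit.py <<'E'
p=np.array([.57829,.0775,-.18144]); ORI=np.pi*np.array([np.cos(p[2]/2),np.sin(p[2]/2),0])
def press(c,zend,lx,hold=.3):
    w=lambda z: world(p,[lx,Y[c],z])[0]
    manip.move_to(w(.13),ORI); manip.movel(w(.085),speed=.1)
    f0=manip.get_ft_force()
    hit=manip.movel(w(zend),speed=.02,threshold=15); manip.wait(hold)
    print(c,"hit",hit,"pos",manip.get_position().round(4),"want",w(zend).round(4),"dF",(manip.get_ft_force()-f0).round(1),manip.get_width())
    manip.movel(w(.13),speed=.15); print("t",manip.get_clock())
E
python3 - <<'E'
from fit import *
manip.gripper_to(0)
press("red",.0645,-.093)
d=manip.camera("top"); cv2.imwrite("pics/red.png",cv2.resize(d["image"][185:245,170:300],None,fx=5,fy=5,interpolation=cv2.INTER_CUBIC))
d=manip.camera("scene"); cv2.imwrite("pics/redS.png",cv2.resize(d["image"][160:250,200:320],None,fx=5,fy=5,interpolation=cv2.INTER_CUBIC))
E
```

```text
red hit False pos [ 4.696e-01 -2.000e-04  6.460e-02] want [ 4.695e-01 -1.000e-04  6.450e-02] dF [ 1.5 -1.2 -0.7] 8.427805576686077e-05
t 6.9917
```

View pics/redS.png

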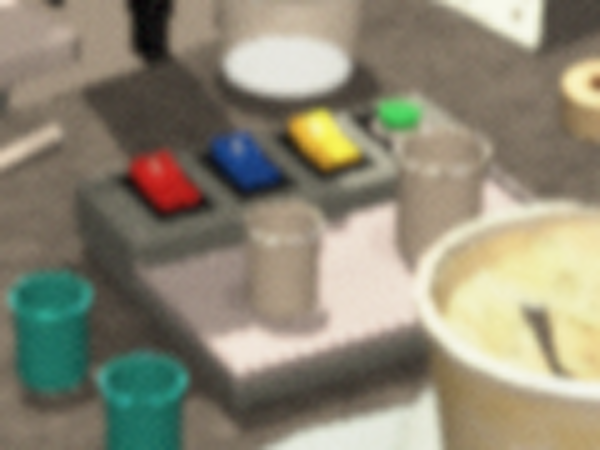

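View pics/red.png

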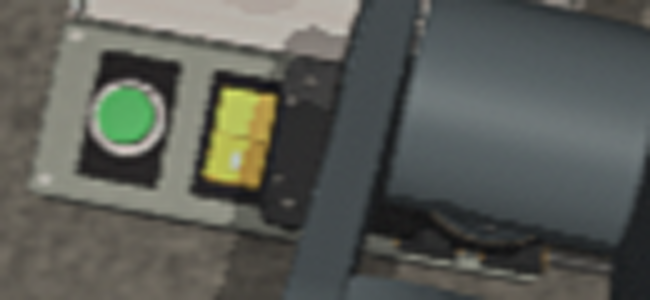

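```bash
python3 - <<'E'
from fit import *
a=cv2.imread("pics/scene0.png"); b=manip.camera("scene")["image"]
g=lambda i:cv2.resize(i[178:210,215:285],None,fx=9,fy=9,interpolation=cv2.INTER_CUBIC)
cv2.imwrite("pics/cmp.png",np.vstack([g(a),g(b)]))
print(manip.get_position(), manip.get_ft_force())
E
```

```text
[4.68536759e-01 4.50310350e-05 1.28966939e-01] [ 0.15596159  0.71021454 -0.36548395]
```

View pics/cmp.png

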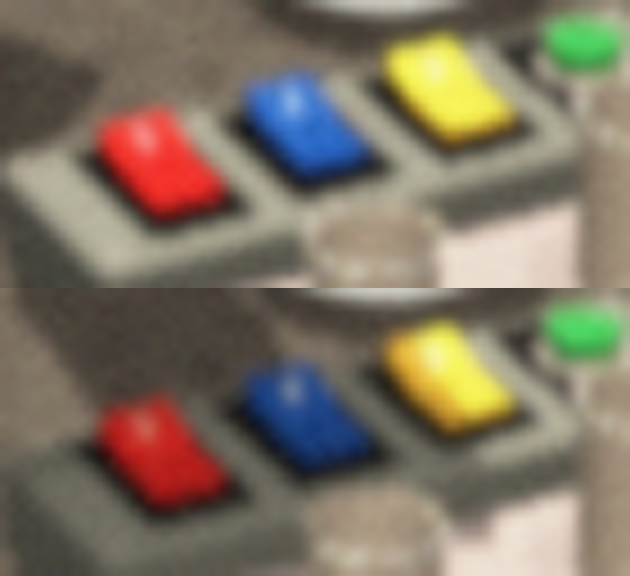

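```bash
python3 - <<'E'
from fit import *
d=manip.camera("scene"); b=d["image"].copy()
for P in ([.4685,0,.129],[.4685,0,.065],world(p,[-.092,Y["red"],.071])[0]):
    q=proj(d,P)[0]; print(q); cv2.circle(b,tuple(q.round().astype(int)),1,(255,0,255),-1)
cv2.imwrite("pics/s2.png",cv2.resize(b[100:250,150:350],None,fx=4,fy=4,interpolation=cv2.INTER_CUBIC))
E
```

```text
[230.0798104  176.62401776]
[230.34177142 192.76898288]
[230.58110228 191.52547175]
```

View pics/s2.png

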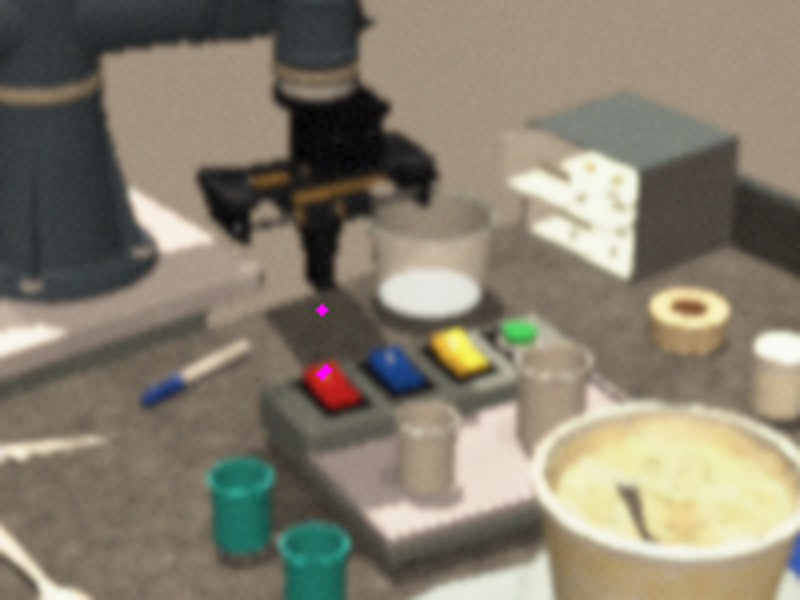

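The closed fingertips at (320,285) in this crop sit about 24 px (roughly 20 mm) above the projected TCP (322,309). So the press only reached air and red is still off. I'll descend further, guarded by force.

```bash
cat >> fit.py <<'E'
def press2(c,lx,zmin,th,hold=.3):
    w=lambda z: world(p,[lx,Y[c],z])[0]
    if np.linalg.norm(manip.get_position()-w(.12))>.02: manip.move_to(w(.12),ORI)
    manip.movel(w(.075),speed=.1)
    c1=manip.movel(w(zmin),speed=.02,threshold=2); z1=manip.get_position()[2]; F1=manip.get_ft_force()
    hit=manip.movel(w(zmin),speed=.015,threshold=th); manip.wait(hold)
    print(c,"contact",c1,z1.round(4),F1.round(1),"stop",hit,manip.get_position().round(4),manip.get_ft_force().round(1))
    manip.movel(w(.12),speed=.12); print("t",manip.get_clock())
E
python3 - <<'E'
from fit import *
press2("red",-.093,.030,12)
b=manip.camera("scene")["image"]; a=cv2.imread("pics/scene0.png")
g=lambda i:cv2.resize(i[178:210,215:285],None,fx=9,fy=9,interpolation=cv2.INTER_CUBIC)
cv2.imwrite("pics/cmp2.png",np.vstack([g(a),g(b)]))
E
```

```text
red contact True 0.0474 [0.7 0.2 0.7] stop True [4.681e-01 1.000e-04 4.090e-02] [-1.2 -0.5  7.2]
t 10.975
```

View pics/cmp2.png

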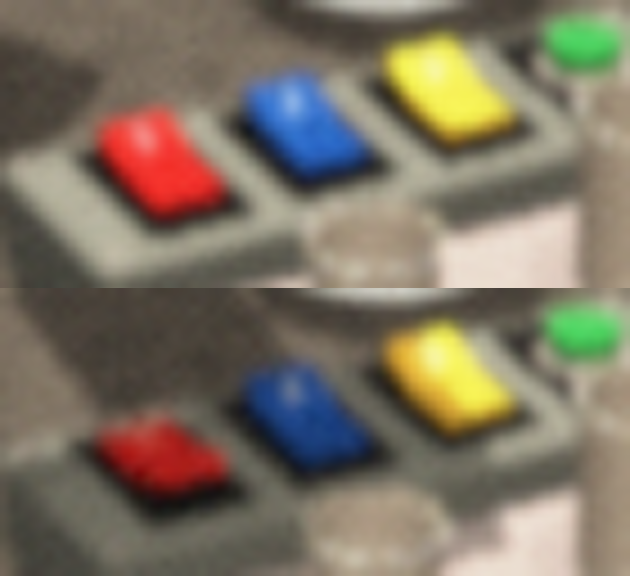

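Red has rocked over, and the real tip offset is about 24 mm. I'll push red firmly once more to be sure it is fully on, then do blue.

```bash
python3 - <<'E'
from fit import *
def firm(c):
    w=lambda z: world(p,[-.093,Y[c],z])[0]
    if np.linalg.norm(manip.get_position()-w(.1))>.03: manip.move_to(w(.1),ORI)
    manip.movel(w(.055),speed=.1)
    hit=manip.movel(w(.034),speed=.015,threshold=22); z=manip.get_position()[2]; manip.wait(.2)
    print(c,hit,z.round(4),manip.get_position().round(4),manip.get_ft_force().round(1))
    manip.movel(w(.1),speed=.12); print(manip.get_clock())
firm("red"); firm("blue")
b=manip.camera("scene")["image"]; a=cv2.imread("pics/scene0.png")
g=lambda i:cv2.resize(i[178:210,215:285],None,fx=9,fy=9,interpolation=cv2.INTER_CUBIC)
cv2.imwrite("pics/cmp3.png",np.vstack([g(a),g(b)]))
E
```

```text
red True 0.0409 [ 4.695e-01 -2.000e-04  4.090e-02] [-0.9  0.2  8. ]
13.6333
blue True 0.0409 [0.4799 0.0631 0.0409] [-1.3  0.   7.1]
16.4083
```

View pics/cmp3.png

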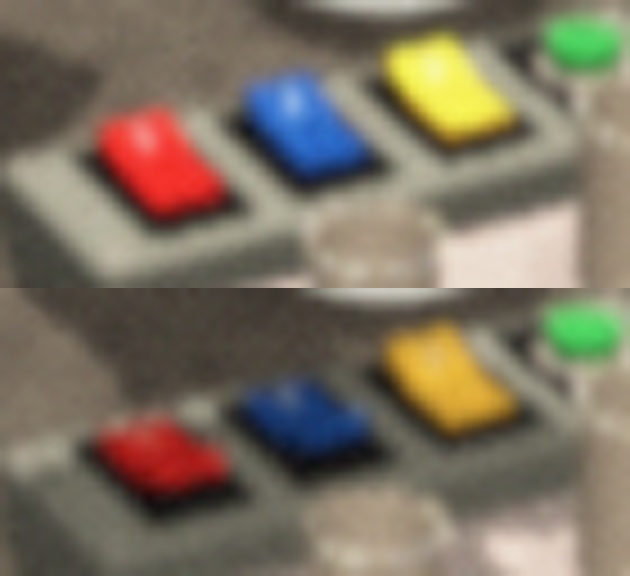

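Red and blue both stopped hard at the same height, z = 0.0409, and the picture shows both rocked over with yellow still off. Next is green.

```bash
python3 - <<'E'
from fit import *
w=lambda z: world(p,[-.075,Y["green"],z])[0]
manip.move_to(w(.1),ORI); manip.movel(w(.055),speed=.1)
hit=manip.movel(w(.038),speed=.015,threshold=18); manip.wait(.4)
print(hit,manip.get_position().round(4),manip.get_ft_force().round(1))
manip.movel(w(.16),speed=.12)
q=[-1.304,0.527,1.433,0,1.181,-0.178]
manip.goto_joints(q); print(manip.get_clock())
c=[]
for n,(x0,y0,x1,y1) in dict(top=(165,135,345,250),scene=(195,165,325,248)).items():
    d=manip.camera(n); c.append(cv2.resize(d["image"][y0:y1,x0:x1],(460,294),interpolation=cv2.INTER_CUBIC))
cv2.imwrite("pics/end.png",np.vstack(c))
a=cv2.imread("pics/top0.png"); b=manip.camera("top")["image"]
ys,xs=np.where((cv2.absdiff(a,b).max(2)>60)); print(len(xs), [(xs.min(),xs.max(),ys.min(),ys.max()) if len(xs) else 0])
E
```

```text
True [0.522  0.1856 0.043 ] [-0.8 -0.3  6.8]
22.7917
80 [(np.int64(209), np.int64(511), np.int64(223), np.int64(381))]
```

View pics/end.png

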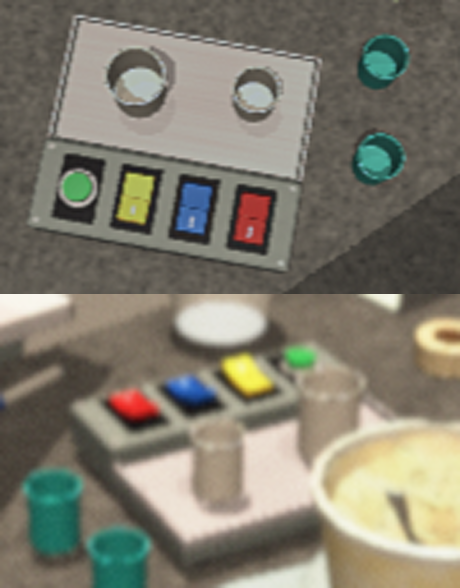

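Red and blue are on, yellow is off, and green is back out after stopping at z = 0.043, about 5.9 mm in. The beakers haven't moved.

```bash
python3 -c "
from rig import manip
print(manip.job_done())"
```

```text
the job is handed in; nothing more can be done
None
```

The job is handed in at about 23 s of the 42 s: red and then blue were rocked fully on, green was pressed about 5.9 mm in and came back out, yellow stayed off, and nothing loose moved that I could see; the first red press stopped short without touching the switch, and no verdict was returned.

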